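Work the jammed cup off the night light and switch it on

TASK

A child has jammed the small yellow stacking cup over the slanted stem of the night light, hiding its push switch. Work the cup off by twisting it back and forth while pulling lightly along the stem (a straight pull only drags the loose light along: it must stay standing where it is, within about 3 cm), then set the cup down mouth-down in the white tray without dropping it. Finally press the orange switch on the stem's end fully in and let go, leaving the jar, the spoon and the tractor alone.

Things in the scene. Friction and masses are not known exactly. Their poses are not given: they have to be found in the camera images.
- light: loose night light, 1.4 kg: white base 150 x 130 x 28 mm (x, y, z), low clear acrylic panel on its +x edge (top 78 mm up), round stem. Origin: centre of the underside, z up. The stem leaves the base's top at x = 45, z = 28 mm and leans 32 degrees from vertical along (-0.530, 0, 0.848) of the light's frame. A straight pull of about 11 N along the stem drags or lifts it.
- light_seat (a point): point on the stem's axis at the upper face of a 50 mm collar, 62 mm along the stem, where the cup's mouth rests at the start. Below it the stem is 24 mm thick; above it is the clear head, 32 mm thick, from 62 to 90 mm along the stem, then the switch. Its axes are the light's (not tilted).
- switch_top (a point): centre of the outer face of the orange push switch, 97 mm along the stem (7 mm beyond the stem's end); covered by the cup at the start. Axes of its frame: z points out along the stem.
- switch (a joint): push switch travel along the stem in m: 0 out, 0.005 fully pressed; button of 18 mm diameter, springs back; about 5 N fully in.
- cup: yellow plastic cup, 45 g, outer diameter 42 mm (45 at the 4 mm rim), 52 mm high. Origin: centre of the mouth; z towards the closed end, at first along the stem. Inside ribs (radius 16 mm) grip the head by dry friction: 15 to 18 N to 17 mm of travel, half to 24 mm, then free; 0.3 N m to twist. While it twists the pull needed drops: 4 mm of travel per rad is easy. Stands a 50 N grip.
- tray: shallow square white plastic tray, fixed, 130 x 130 mm outside, walls 5 mm thick and 14 mm high, floor 5 mm thick. Origin: centre of its underside, z up. It is on the left or on the right of the light.
- tractor: red toy tractor, loose bystander, about 87 x 62 x 70 mm, origin at the centre of its underside.
- jar: closed baby food jar, loose bystander, 58 mm diameter, 75 mm high, origin at the centre of its underside.
- spoon: blue silicone spoon, loose bystander lying flat along its own x, about 141 mm long and 8 mm thick, origin under its middle.
Mind the look-alikes: they are no part of the job. There is more than one size of the light; the job needs the middle-sized.

How it is judged:
On the way, in this order (a step that is already met when the one before it is completed fails the run):
1. the cup is clear of the stem (distance between cup and light_seat above 0.05 m and distance of light_seat from where it was at the start of the episode below 0.04 m and angle between light's own z axis and vertical below 0.1 rad), for 0.1 s.
2. the cup stands mouth-down in the tray, let go, at rest (x of cup in the frame of tray between -0.036 and 0.036 m and y of cup in the frame of tray between -0.036 and 0.036 m and z of cup in the frame of tray below 0.012 m and angle between cup's own z axis and vertical below 0.1 rad and linear speed of cup below 0.03 m/s and contact force between the fingers and cup below 0.1 N), for 0.2 s.
3. the switch is pressed fully in (value of joint switch above 0.004 m), for 0.05 s.
At the end, for the whole second after the job is handed in: Cup mouth-down (0.1 rad) and let go on the tray floor, mouth centre within 36 mm of the tray centre in its x and y; light upright (0.1 rad), collar point within 40 mm of its start; switch sprung back (under 1.5 mm); jar, spoon, tractor within 25 mm of their starts; all at rest (all of step 2 and distance of light_seat from where it was at the start of the episode below 0.04 m and angle between light's own z axis and vertical below 0.1 rad and value of joint switch below 0.0015 m and linear speed of light below 0.03 m/s and distance of each of jar, spoon, tractor from where it was at the start of the episode below 0.025 m); the robot touches nothing.
It fails at once if the night light is dragged, turned or lifted: its collar point moves more than 40 mm (distance of light_seat from where it was at the start of the episode above 0.04 m).
It fails at once if the night light is tipped more than 0.25 rad (angle between light's own z axis and vertical above 0.25 rad).
It fails at once if the cup is dropped (falls free faster than 0.6 m/s) (linear speed of cup above 0.6 m/s and contact force between the fingers and cup below 0.02 N).
It fails at once if the jar, the spoon or the tractor is moved more than 25 mm (distance of any of jar, spoon, tractor from where it was at the start of the episode above 0.025 m).
It also fails if it takes over 72 s, if anything falls off the work surface, if the arm or the gripper's body presses on something with over 40 N, if the wrist force passes 120 N, or if a joint passes its speed limit or range.

ROBOT

A 6-joint arm with a two-finger parallel gripper is mounted at the origin on the work surface. World frame = base frame: x ahead of the robot, y to its left, z up, the work surface at z = 0. Lengths are in m, angles in rad, forces in N, time in s.
With the tool pointing down it reaches from about 0.25 to 0.775 m from the base axis. Payload 4 kg.
Tool frame: the origin (TCP) lies at the centre of the arm's flange, where the gripper is bolted on; the fingertips stand 199 mm ahead of it and the grasp point (between the pads) lies 180 mm ahead of it (robot.tcp_to_tips is the z of the fingertips in the tool frame, in m); z points along the fingers, y is the line along which they close (so a half turn about z gives the same grasp; the last joint's range is limited). The gripper opens to 94 mm and grips with 3 to 60 N. Pads are 16 mm wide; open, the fingers measure 119 mm over their backs; the gripper's body (75 mm by 177 mm) begins 78 mm behind the grasp point.
Start: joints at [1.122, 0.087, 1.371, -0, 1.684, -0.103], TCP at [0.186, 0.517, 0.405] pointing down, gripper open.
Joint ranges: [-3.1, 3.1], [-0.76, 2.03], [0.27, 2.55], [-1.08, 4.22], [0.17, 2.65], [-2.57, 2.57]. Speed limits (rad/s): [2.79, 2.79, 3.14, 3.14, 3.14, 3.14].

INTERFACE

Orientations are given as [roll, pitch, yaw] about the fixed x, y, z axes, in that order (R = Rz(yaw) Ry(pitch) Rx(roll)).
In Python, from bench import robot gives the robot as it stands.
- The arm moves only by the tool play_rows, never from a script. Its arguments are lists of equal length, an entry for each row: "translation": the shift along the tool's x, y, z scaled (see below), a list of three; "twist": the turn, a rotation vector about the tool's x, y, z scaled (see below), a list of three; "gripper": the opening, from -1 (shut) to 1 (fully open). A call has 1 to 8 rows; each row shifts and turns the commanded pose from where the row before left it, along the tool's axes as they then stand; what a row does not reach is not made up. The controller multiplies each number of a shift by 0.04 m and each number of a turn by 0.1 rad. A row lasts 1/10 s, in which the tool goes at most 50 mm and 8.59 degrees, less where a joint would pass 70% of its speed; a pose out of reach is approached as far as the arm can. A call with a number of a shift or a turn outside -1 to 1 is refused whole. A call with a gripper value outside its range is refused whole. The fingers move at their own pace and stop on an object; the grip force is fixed at half the most. Time passes only in rows, so rows that do not move let the fingers close. It gives the time, the measured TCP pose, the force, the opening and the grip force at its end, in the units of the state.
- robot.get_obs(): the state, without advancing time (a new reading comes with each control period).
- robot.snapshot(name): name is "scene" or "top" or "wrist"; returns the picture (384x512x3 uint8, red, green, blue); there is no depth.
- robot.camera_model(name): a dict with "camera_matrix" (3x3 intrinsics, pixels), "rvec" (rotation vector, rad) and "tvec" (3), from world to camera coordinates, as OpenCV has them. Camera axes: x right, y down, z forward; pixel columns grow to the right and rows downward; lengths in m; the calibration is good to about 2 mm. A picture is of the moment at which its call begins: read the wrist's pose just before it. camera_model takes no time and is no camera call; for the wrist camera it gives the pose at the moment of the call.
- robot.close_job(): hands the job in; it is judged then, once.
Trained networks look in the newest picture that a camera, given by its name, has taken for a name from the list of things; names that differ only in an ending like _2 or _b are one class to them, and where a whole thing is asked for, a point or a joint stands for the part that bears it (a point fixed in the world has none). Each returns a list of dicts, best first, with "score" (0 to 1); they miss things now and then, are a little off and sometimes report something else, mostly with a low value. They report only what shows in the picture. A call takes as long as a camera call. They do not tell look-alikes from the thing itself.
- robot.recognise(name, camera): "centre" ([x, y, z] in m, in world coordinates, good to about 4 mm: the middle of the surface that is visible of it).
- robot.spot_point(name, camera): "centre" ([x, y, z] in m, in world coordinates, good to about 4 mm: a listed point, or the origin of a listed thing).
The state is a dict: "time": time; "joint_positions": joint angles; "qvel": joint speeds; "joint_torque": joint torques, N m; "tool_pos": TCP position; "ee_rot": TCP orientation; "wrist_force": force on the tool from outside, world axes, zero at the start; "wrist_torque": the same for the moment, N m; "width": finger opening in m; "finger_force": force on a finger pad.
Only numpy, scipy, OpenCV 4.12 (cv2) and the standard library are available. Lean on these libraries where they do the work, as an engineer would, in place of code of your own. Each camera call takes 0.05 s, during which the arm holds its last target. There are 200 camera calls.

## Working session

There is one attempt and no reset: what is moved stays moved. The work goes in short steps, Python scripts to look and compute and a tool call to move; the robot and the scene stay as the last step left them, time stands still between calls to the robot, and variables do not carry over. Pictures are saved under pics/ and viewed, at most 10 in all, crops included, and the job is handed in when it is done.

Besides the shell and the picture viewer there is one more tool, called after "Request:" as name(argument=value, ...), one argument or row to a line, values as JSON. play_rows: Moves the arm, as the interface text tells. Its arguments: {"type":"object","properties":{"translation":{"type":"array","items":{"type":"array","items":{"type":"number","minimum":-1,"maximum":1}}},"twist":{"type":"array","items":{"type":"array","items":{"type":"number","minimum":-1,"maximum":1}}},"gripper":{"type":"array","items":{"type":"number"}}},"required":["translation","twist","gripper"]}

```bash
mkdir -p pics; python3 - <<'E'
from bench import robot
import cv2
for c in ("scene","top"):
    im=robot.snapshot(c); cv2.imwrite(f"pics/{c}0.png",im[:,:,::-1])
    for n in ("light","cup","tray","tractor","jar","spoon"):
        print(c,n,[(round(d["score"],2),[round(v,3) for v in d["centre"]]) for d in robot.spot_point(n,c)])
    print(c,"seat",[(round(d["score"],2),[round(v,3) for v in d["centre"]]) for d in robot.spot_point("light_seat",c)])
print(robot.get_obs())
E
```

```text
scene light [(0.83, [0.331, -0.34, 0.0]), (0.82, [0.517, -0.033, 0.001]), (0.73, [0.748, 0.024, -0.003])]
scene cup [(0.81, [0.527, -0.032, 0.075])]
scene tray [(0.61, [0.482, 0.263, -0.003])]
scene tractor [(0.88, [0.531, -0.255, -0.002])]
scene jar [(0.87, [0.721, 0.205, -0.0])]
scene spoon [(0.84, [0.758, -0.157, 0.001])]
scene seat [(0.79, [0.527, -0.026, 0.08]), (0.7, [0.75, 0.014, 0.056])]
top light [(0.88, [0.333, -0.339, 0.003]), (0.8, [0.517, -0.027, -0.001]), (0.56, [0.747, 0.02, 0.002])]
top cup [(0.74, [0.53, -0.026, 0.081])]
top tray [(0.94, [0.479, 0.263, 0.002])]
top tractor [(0.9, [0.527, -0.251, 0.0]), (0.65, [0.531, -0.025, 0.085])]
top jar [(0.79, [0.713, 0.203, 0.001])]
top spoon [(0.8, [0.756, -0.154, -0.0]), (0.3, [0.526, -0.031, 0.079])]
top seat [(0.94, [0.317, -0.325, 0.106]), (0.84, [0.749, 0.014, 0.047]), (0.76, [0.525, -0.028, 0.078])]
{'time': 0.8, 'joint_positions': array([ 1.12185408e+00,  8.71336893e-02,  1.37067265e+00, -2.51045321e-05,
        1.68359431e+00, -1.03119858e-01]), 'qvel': array([ 0.0003312 , -0.00073227, -0.00080068, -0.00074166, -0.00153037,
       -0.00084488]), 'joint_torque': array([-4.66970614e-04, -3.39997888e+01, -3.02571952e+01,  7.15321675e-02,
        2.35819485e-02, -2.62575071e-05]), 'tool_pos': array([0.18644727, 0.51742206, 0.40475605]), 'ee_rot': array([3.14140423e+00, 4.45768964e-05, 2.79576743e+00]), 'wrist_force': array([-0.37024967,  0.30727853,  0.84934767]), 'wrist_torque': array([-0.00013637, -0.01883291, -0.03840999]), 'finger_force': 0.0, 'width': 0.0938550714439898}
```

View pics/scene0.png

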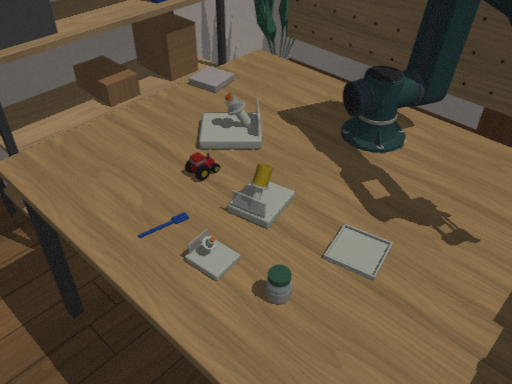

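View pics/top0.png

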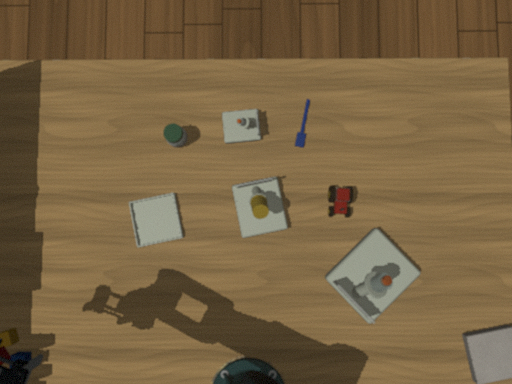

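The scene view shows three lights. The middle-sized one wears the cup, with its base at about (262,202) and the cup at (262,176). The tray is on the left (world +y), and the panel is on the far (+x) side. In the top view the base is at about (260,207), turned slightly. Next I measure its yaw.

```bash
cat > h.py <<'E'
import numpy as np, cv2
from bench import robot
from scipy.spatial.transform import Rotation as R
def proj(c,P):
    m=robot.camera_model(c)
    return cv2.projectPoints(np.array(P,float).reshape(-1,3),np.array(m["rvec"],float),np.array(m["tvec"],float),np.array(m["camera_matrix"],float),None)[0].reshape(-1,2)
def ray(c,uv,z):
    m=robot.camera_model(c);Rm=cv2.Rodrigues(np.array(m["rvec"],float))[0];t=np.array(m["tvec"],float).ravel()
    d=Rm.T@np.linalg.inv(np.array(m["camera_matrix"]))@np.array([uv[0],uv[1],1.]);o=-Rm.T@t
    return o+d*(z-o[2])/d[2]
def model(x,y,yaw):
    L=[]
    b=[(-75,-65,28),(75,-65,28),(75,65,28),(-75,65,28),(-75,-65,28)]
    L.append(b); L.append([(75,-65,28),(75,-65,78),(75,65,78),(75,65,28)])
    L.append([(45,0,28),(45-.53*114,0,28+.848*114)])
    M=R.from_euler('z',yaw)
    return [M.apply(np.array(l)/1000.)+[x,y,0] for l in L]
def overlay(c,im,x,y,yaw,s,x0,y0,w,h):
    cr=cv2.resize(np.ascontiguousarray(im[y0:y0+h,x0:x0+w]),None,fx=s,fy=s,interpolation=cv2.INTER_CUBIC)
    for l in model(x,y,yaw):
        p=((proj(c,l)-[x0,y0]+.5)*s).astype(int)
        cv2.polylines(cr,[p.reshape(-1,1,2)],False,(0,0,255),1)
    return cr
E
python3 - <<'E'
from h import *
im=cv2.imread("pics/top0.png"); hsv=cv2.cvtColor(im,cv2.COLOR_BGR2HSV)
m=((hsv[...,1]<45)&(hsv[...,2]>130)).astype(np.uint8)
for n,(x0,x1,y0,y1) in {"light":(222,300,165,250),"tray":(115,195,180,255)}.items():
    k=np.zeros_like(m);k[y0:y1,x0:x1]=m[y0:y1,x0:x1]
    k=cv2.morphologyEx(k,cv2.MORPH_OPEN,np.ones((3,3)))
    cs=max(cv2.findContours(k,0,2)[0],key=cv2.contourArea)
    b=cv2.boxPoints(cv2.minAreaRect(cs)); z=.028 if n=="light" else .014
    P=np.array([ray("top",p,z) for p in b]); print(n,b.round(1).tolist(),P.round(3).tolist(),P.mean(0).round(3),
      [(round(float(np.linalg.norm(P[i]-P[i-1])),3),round(float(np.arctan2(*(P[i]-P[i-1])[1::-1])),3)) for i in range(4)])
a=overlay("top",im,.517,-.03,.15,6,220,155,85,95)
s=cv2.imread("pics/scene0.png"); c=overlay("scene",s,.517,-.03,.15,6,215,150,95,90)
cv2.imwrite("pics/ovA.png",cv2.resize(np.hstack([a[:540],c[:540,:]]),None,fx=.7,fy=.7))
E
```

```text
light [[231.5, 186.3000030517578], [276.1000061035156, 177.39999389648438], [286.20001220703125, 228.1999969482422], [241.60000610351562, 237.10000610351562]] [[0.573, 0.046, 0.028], [0.598, -0.078, 0.028], [0.458, -0.105, 0.028], [0.433, 0.017, 0.028]] [ 0.516 -0.03   0.028] [(0.143, 0.202), (0.126, -1.373), (0.143, -2.948), (0.125, 1.768)]
tray [[131.1999969482422, 200.8000030517578], [172.6999969482422, 192.5], [181.8000030517578, 237.8000030517578], [140.1999969482422, 246.1999969482422]] [[0.533, 0.328, 0.014], [0.557, 0.212, 0.014], [0.43, 0.184, 0.014], [0.407, 0.3, 0.014]] [0.482 0.256 0.014] [(0.129, 0.221), (0.119, -1.373), (0.129, -2.929), (0.118, 1.768)]
```

View pics/ovA.png

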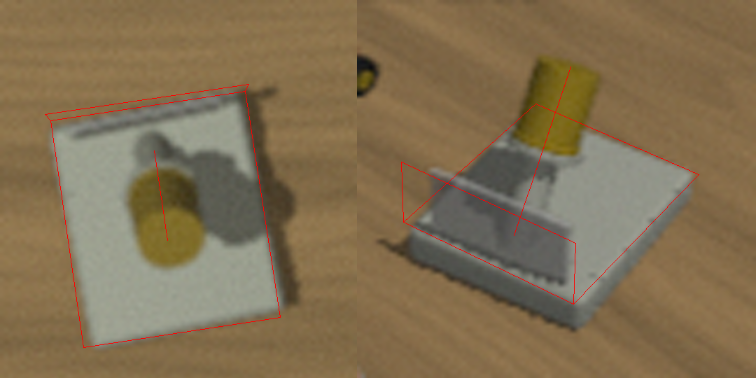

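```bash
cat >> h.py <<'E'
PSI=.17; A=R.from_euler('z',PSI).apply([-.530,0,.848]); A/=np.linalg.norm(A)
SEAT=np.array([.527,-.028,.080])
def Rst(tw=0):  # tool along stem, tool x = light y, then twist about tool z
    x=R.from_euler('z',PSI).apply([0,1,0]); z=-A
    return R.from_matrix(np.c_[x,np.cross(z,x),z])*R.from_rotvec([0,0,tw])
def cur():
    o=robot.get_obs(); return np.array(o["tool_pos"]),R.from_euler('xyz',o["ee_rot"]),o
def plan(pt,Rt,n,start=None):
    p,r=start or cur()[:2]; w=(r.inv()*Rt).as_rotvec()/n; d=(np.array(pt)-p)/n
    T=[];rr=r
    for i in range(n):
        T.append((rr.inv().apply(d)/.04).round(2).tolist()); rr=rr*R.from_rotvec(w)
    print("dist",np.linalg.norm(d*n).round(4),"T",T,"\nW",(w/.1).round(3).tolist())
E
python3 - <<'E'
from h import *
plan(SEAT+A*.303,Rst(),18)
E
```

```text
dist 0.6047 T [[-0.51, -0.66, 0.09], [-0.54, -0.63, 0.08], [-0.58, -0.61, 0.08], [-0.61, -0.57, 0.07], [-0.64, -0.54, 0.06], [-0.67, -0.5, 0.06], [-0.7, -0.47, 0.06], [-0.72, -0.43, 0.06], [-0.74, -0.39, 0.06], [-0.76, -0.35, 0.06], [-0.78, -0.3, 0.06], [-0.8, -0.26, 0.07], [-0.81, -0.22, 0.07], [-0.82, -0.17, 0.08], [-0.82, -0.13, 0.09], [-0.83, -0.08, 0.1], [-0.83, -0.04, 0.11], [-0.83, 0.0, 0.13]] 
W [-0.281, -0.164, 0.57]
```

Request:
play_rows(
  translation=[
    [-0.51,-0.66,0.09],
    [-0.54,-0.63,0.08],
    [-0.58,-0.61,0.08],
    [-0.61,-0.57,0.07],
    [-0.64,-0.54,0.06],
    [-0.67,-0.5,0.06],
    [-0.7,-0.47,0.06],
    [-0.72,-0.43,0.06],
  ],
  twist=[
    [-0.28,-0.16,0.57],
    [-0.28,-0.16,0.57],
    [-0.28,-0.16,0.57],
    [-0.28,-0.16,0.57],
    [-0.28,-0.16,0.57],
    [-0.28,-0.16,0.57],
    [-0.28,-0.16,0.57],
    [-0.28,-0.16,0.57],
  ],
  gripper=[1,1,1,1,1,1,1,1],
)

```text
time: 1.6
tool_pos: [0.2677, 0.2618, 0.3745]
ee_rot: [2.894, 0.073, 2.326]
wrist_force: [-0.2, 0.1, 0.6]
width: 0.0941
finger_force: 0.0
```

Request:
play_rows(
  translation=[
    [-0.74,-0.39,0.06],
    [-0.76,-0.35,0.06],
    [-0.78,-0.3,0.06],
    [-0.8,-0.26,0.07],
    [-0.81,-0.22,0.07],
    [-0.82,-0.17,0.08],
    [-0.82,-0.13,0.09],
    [-0.83,-0.08,0.1],
  ],
  twist=[
    [-0.28,-0.16,0.57],
    [-0.28,-0.16,0.57],
    [-0.28,-0.16,0.57],
    [-0.28,-0.16,0.57],
    [-0.28,-0.16,0.57],
    [-0.28,-0.16,0.57],
    [-0.28,-0.16,0.57],
    [-0.28,-0.16,0.57],
  ],
  gripper=[1,1,1,1,1,1,1,1],
)

```text
time: 2.4
tool_pos: [0.3487, 0.0073, 0.3441]
ee_rot: [2.642, 0.026, 1.855]
wrist_force: [1.0, -1.0, -0.5]
width: 0.0941
finger_force: 0.0
```

Request:
play_rows(
  translation=[
    [-0.83,-0.04,0.11],
    [-0.83,0,0.13],
    [0,0,0],
  ],
  twist=[
    [-0.28,-0.16,0.57],
    [-0.28,-0.16,0.57],
    [0,0,0],
  ],
  gripper=[1,1,1],
)

```text
time: 2.7
tool_pos: [0.3692, -0.0578, 0.3353]
ee_rot: [2.588, -0.004, 1.736]
wrist_force: [0.5, 0.6, -0.3]
width: 0.0942
finger_force: 0.0
```

```bash
python3 - <<'E'
from h import *
p,r,o=cur(); print(p.round(4),o["joint_positions"].round(3),o["time"])
plan(SEAT+A*.303,Rst(),1)
im=robot.snapshot("wrist"); bgr=np.ascontiguousarray(im[:,:,::-1])
for n in ("light_seat","cup","light"):
    print(n,[(round(d["score"],2),[round(v,4) for v in d["centre"]]) for d in robot.spot_point(n,"wrist")])
cv2.imwrite("pics/w1.png",overlay("wrist",bgr,SEAT[0]-.012,SEAT[1]-.002,PSI,1,0,0,512,384))
E
```

```text
[ 0.3692 -0.0578  0.3353] [-0.431 -0.483  2.025  0.333  1.15  -0.662] 2.7
dist 0.0031 T [[0.07, 0.02, -0.03]] 
W [-0.051, -0.009, -0.065]
light_seat [(0.92, [0.7507, 0.0128, 0.0552])]
cup [(0.61, [0.5267, -0.0309, 0.0833])]
light [(0.87, [0.5139, -0.0284, 0.0024]), (0.61, [0.7511, 0.0201, -0.0028])]
```

View pics/w1.png

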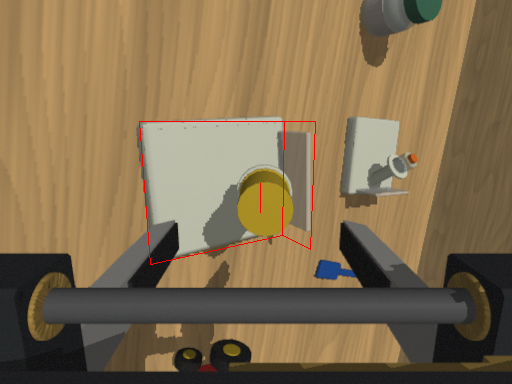

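The wrist view shows the cup centred at about (265,203) between the fingers. The base edges sit about 2 degrees more counter-clockwise than my overlay, so yaw is about 0.2. I'll fit the cup silhouette next.

```bash
sed -i 's/^PSI=.17/PSI=.2/' h.py; cat > fit.py <<'E'
from h import *
from scipy.optimize import minimize
p,r,o=cur(); im=robot.snapshot("wrist"); hsv=cv2.cvtColor(im,cv2.COLOR_RGB2HSV)
m=((hsv[...,0]>20)&(hsv[...,0]<32)&(hsv[...,1]>190)).astype(np.uint8)
m=cv2.morphologyEx(m,cv2.MORPH_OPEN,np.ones((5,5)));m[260:]=0
c=max(cv2.findContours(m,0,2)[0],key=cv2.contourArea); m=cv2.drawContours(np.zeros_like(m),[c],-1,1,-1)
print(cv2.boundingRect(c),m.sum())
mb=cv2.GaussianBlur(m.astype(np.float32),(0,0),1)
t=np.linspace(0,2*np.pi,60,endpoint=False)
def sil(x,y,psi):
    Q=R.from_euler('z',psi)*R.from_euler('y',-np.arctan2(.53,.848))
    P=np.vstack([Q.apply(np.c_[q*np.cos(t),q*np.sin(t),0*t+h]) for q,h in((.0225,0),(.0225,.004),(.021,.004),(.021,.052))])+[x,y,.0806]
    h=cv2.convexHull(proj("wrist",P).astype(np.float32)); k=np.zeros(m.shape,np.uint8)
    cv2.fillConvexPoly(k,(h*16).round().astype(np.int32),1,shift=4); return cv2.GaussianBlur(k.astype(np.float32),(0,0),1)
f=lambda v:float(np.abs(sil(*v)-mb).sum())
for psi in(.15,.2,.25):
    s=minimize(lambda v:f((*v,psi)),SEAT[:2],method="Nelder-Mead",options=dict(initial_simplex=[SEAT[:2],SEAT[:2]+[.008,0],SEAT[:2]+[0,.008]],xatol=1e-4))
    print(psi,s.x.round(4),s.fun)
E
python3 fit.py
```

```text
(237, 175, 54, 66) 2654
0.15 [ 0.532  -0.0299] 459.43695068359375
0.2 [ 0.5319 -0.0295] 526.0
0.25 [ 0.5315 -0.0276] 594.480224609375
```

```bash
sed -i 's/^SEAT=.*/SEAT=np.array([.530,-.029,.0806])/' h.py; python3 - <<'E'
from h import *
print(A); plan(SEAT+A*.303,Rst(),1); plan(SEAT+A*.303,Rst(),2); plan(SEAT+A*.213,Rst(),4,(SEAT+A*.303,Rst()))
E
```

```text
[-0.51943425 -0.10529453  0.8479983 ]
dist 0.008 T [[-0.19, 0.07, 0.0]] 
W [-0.037, 0.102, -0.242]
dist 0.008 T [[-0.09, 0.04, 0.0], [-0.09, 0.03, 0.0]] 
W [-0.018, 0.051, -0.121]
dist 0.09 T [[-0.0, -0.0, 0.56], [-0.0, -0.0, 0.56], [-0.0, -0.0, 0.56], [-0.0, -0.0, 0.56]] 
W [0.0, 0.0, 0.0]
```

Request:
play_rows(
  translation=[
    [-0.19,0.07,0],
    [0,0,0],
    [0,0,0.56],
    [0,0,0.56],
    [0,0,0.56],
    [0,0,0.56],
    [0,0,0],
    [0,0,0],
  ],
  twist=[
    [-0.04,0.1,-0.24],
    [0,0,0],
    [0,0,0],
    [0,0,0],
    [0,0,0],
    [0,0,0],
    [0,0,0],
    [0,0,0],
  ],
  gripper=[1,1,1,1,1,1,1,1],
)

```text
time: 3.75
tool_pos: [0.4191, -0.0518, 0.2615]
ee_rot: [2.584, -0.001, 1.77]
wrist_force: [-0.3, -0.1, 0.2]
width: 0.0939
finger_force: 0.0
```

```bash
python3 - <<'E'
from h import *
p,r,o=cur(); print(o["joint_positions"].round(3)); plan(SEAT+A*.213,Rst(),1)
im=robot.snapshot("wrist"); b=np.ascontiguousarray(im[:,:,::-1])
g=[p+r.apply([x,y,.18]) for x,y in((0,0),(0,.021),(0,-.021),(.021,0),(-.021,0))]
for u in proj("wrist",g): cv2.circle(b,tuple(int(v) for v in u),2,(0,0,255),-1)
cv2.imwrite("pics/w2.png",b)
E
```

```text
[-0.36  -0.293  2.052  0.359  0.928 -0.709]
dist 0.0005 T [[0.01, 0.0, 0.01]] 
W [-0.007, -0.002, -0.01]
```

View pics/w2.png

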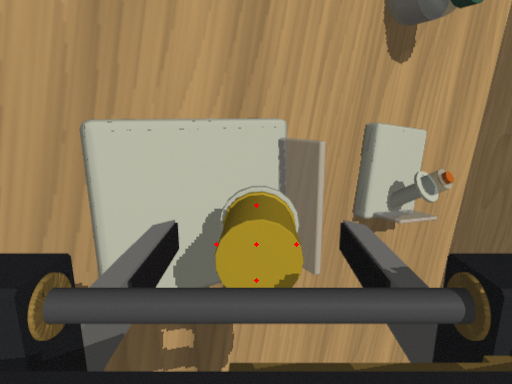

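The cup sits between the fingers. Its section at grasp depth is at about (260,238) against the grasp point's (256,244), so I need about +3 mm in tool x and +2 mm in y. I'll correct and close.

Request:
play_rows(
  translation=[
    [0.07,0.05,0],
    [0,0,0],
    [0,0,0],
    [0,0,0],
    [0,0,0],
    [0,0,0],
    [0,0,0],
    [0,0,0],
  ],
  twist=[
    [0,0,0],
    [0,0,0],
    [0,0,0],
    [0,0,0],
    [0,0,0],
    [0,0,0],
    [0,0,0],
    [0,0,0],
  ],
  gripper=[1,-1,-1,-1,-1,-1,-1,-1],
)

```text
time: 4.6
tool_pos: [0.4196, -0.0496, 0.2616]
ee_rot: [2.587, 0.0, 1.769]
wrist_force: [-4.2, -1.0, -0.5]
width: 0.0421
finger_force: 30.0
```

Request:
play_rows(
  translation=[
    [0,0,0],
    [0,0,-0.01],
    [0,0,-0.01],
    [0,0,-0.01],
    [0,0,-0.01],
    [0,0,-0.01],
    [0,0,-0.01],
    [0,0,-0.01],
  ],
  twist=[
    [0,0,1],
    [0,0,1],
    [0,0,1],
    [0,0,1],
    [0,0,1],
    [0,0,1],
    [0,0,1],
    [0,0,1],
  ],
  gripper=[-1,-1,-1,-1,-1,-1,-1,-1],
)

```text
time: 5.4
tool_pos: [0.4184, -0.0499, 0.2631]
ee_rot: [2.735, -0.39, 1.046]
wrist_force: [3.5, -0.3, -6.9]
width: 0.0428
finger_force: 29.9
```

```bash
python3 - <<'E'
from h import *
p,r,o=cur(); print(o["joint_positions"].round(3),p.round(4),o["wrist_force"].round(1),r.inv().apply(o["wrist_torque"]).round(2)); plan(SEAT+A*.213,Rst(),1)
E
```

```text
[-0.355 -0.297  2.051  0.352  0.932  0.106] [ 0.4184 -0.0499  0.2631] [ 3.5 -0.3 -6.9] [ 0.05 -0.61 -0.28]
dist 0.0026 T [[-0.04, 0.02, 0.05]] 
W [-0.026, 0.022, -8.062]
```

Request:
play_rows(
  translation=[
    [0,0,0],
    [0,0,0],
    [0,0,-0.01],
    [0,0,-0.01],
    [0,0,-0.01],
    [0,0,-0.01],
    [0,0,-0.01],
    [0,0,-0.01],
  ],
  twist=[
    [0,0,-1],
    [0,0,-1],
    [0,0,-1],
    [0,0,-1],
    [0,0,-1],
    [0,0,-1],
    [0,0,-1],
    [0,0,-1],
  ],
  gripper=[-1,-1,-1,-1,-1,-1,-1,-1],
)

```text
time: 6.2
tool_pos: [0.4168, -0.0502, 0.2656]
ee_rot: [2.587, 0.002, 1.772]
wrist_force: [-0.0, -1.8, -2.4]
width: 0.0421
finger_force: 30.0
```

Request:
play_rows(
  translation=[
    [0,0,0],
    [0,0,-0.01],
    [0,0,-0.01],
    [0,0,-0.01],
    [0,0,-0.01],
    [0,0,-0.01],
    [0,0,-0.01],
    [0,0,-0.01],
  ],
  twist=[
    [0,0,1],
    [0,0,1],
    [0,0,1],
    [0,0,1],
    [0,0,1],
    [0,0,1],
    [0,0,1],
    [0,0,1],
  ],
  gripper=[-1,-1,-1,-1,-1,-1,-1,-1],
)

```text
time: 7.0
tool_pos: [0.4156, -0.0505, 0.2676]
ee_rot: [2.736, -0.39, 1.045]
wrist_force: [2.5, -0.8, -5.7]
width: 0.0422
finger_force: 29.9
```

Request:
play_rows(
  translation=[
    [0,0,-0.01],
    [0,0,-0.01],
    [0,0,-0.01],
    [0,0,-0.01],
    [0,0,-0.01],
    [0,0,-0.01],
    [0,0,-0.01],
    [0,0,-0.01],
  ],
  twist=[
    [0,0,1],
    [0,0,1],
    [0,0,1],
    [0,0,1],
    [0,0,1],
    [0,0,1],
    [0,0,1],
    [0,0,1],
  ],
  gripper=[-1,-1,-1,-1,-1,-1,-1,-1],
)

```text
time: 7.8
tool_pos: [0.4139, -0.0509, 0.2702]
ee_rot: [-3.121, -0.554, 0.159]
wrist_force: [2.1, -1.9, -5.1]
width: 0.0423
finger_force: 29.9
```

```bash
cat > st.py <<'E'
from h import *
p,r,o=cur(); print(o["time"],o["joint_positions"].round(3),p.round(4),"axial",(p-SEAT)@A-.213,"f",o["wrist_force"].round(1),"axf",o["wrist_force"]@A,r.inv().apply(o["wrist_torque"]).round(2)); plan(SEAT+A*.213,Rst(),1)
robot.snapshot("top")
print([(round(d["score"],2),[round(v,3) for v in d["centre"]]) for d in robot.spot_point("light","top")])
E
python3 st.py
```

```text
7.8 [-0.362 -0.315  2.049  0.35   0.954  0.907] [ 0.4139 -0.0509  0.2702] axial 0.010395028810504248 f [ 2.1 -1.9 -5.1] axf -5.229441273407166 [-0.46 -0.65 -0.13]
dist 0.0105 T [[-0.01, 0.04, 0.26]] 
W [-0.019, 0.042, -16.059]
[(0.83, [0.747, 0.023, -0.002]), (0.74, [0.331, -0.339, -0.001])]
```

Axial travel is about 10 mm and the forces are small. I'll continue.

Request:
play_rows(
  translation=[
    [0,0,0],
    [0,0,0],
    [0,0,-0.01],
    [0,0,-0.01],
    [0,0,-0.01],
    [0,0,-0.01],
    [0,0,-0.01],
    [0,0,-0.01],
  ],
  twist=[
    [0,0,-1],
    [0,0,-1],
    [0,0,-1],
    [0,0,-1],
    [0,0,-1],
    [0,0,-1],
    [0,0,-1],
    [0,0,-1],
  ],
  gripper=[-1,-1,-1,-1,-1,-1,-1,-1],
)

```text
time: 8.7
tool_pos: [0.4125, -0.0508, 0.2723]
ee_rot: [2.733, -0.386, 1.056]
wrist_force: [0.2, -1.0, -6.8]
width: 0.0423
finger_force: 29.9
```

Request:
play_rows(
  translation=[
    [0,0,-0.01],
    [0,0,-0.01],
    [0,0,-0.01],
    [0,0,-0.01],
    [0,0,-0.01],
    [0,0,-0.01],
    [0,0,-0.01],
    [0,0,-0.01],
  ],
  twist=[
    [0,0,-1],
    [0,0,-1],
    [0,0,-1],
    [0,0,-1],
    [0,0,-1],
    [0,0,-1],
    [0,0,-1],
    [0,0,-1],
  ],
  gripper=[-1,-1,-1,-1,-1,-1,-1,-1],
)

```text
time: 9.5
tool_pos: [0.4108, -0.051, 0.2744]
ee_rot: [2.588, 0.001, 1.774]
wrist_force: [3.0, 0.2, -7.2]
width: 0.0424
finger_force: 29.9
```

Request:
play_rows(
  translation=[
    [0,0,0],
    [0,0,-0.01],
    [0,0,-0.01],
    [0,0,-0.01],
    [0,0,-0.01],
    [0,0,-0.01],
    [0,0,-0.01],
    [0,0,-0.01],
  ],
  twist=[
    [0,0,1],
    [0,0,1],
    [0,0,1],
    [0,0,1],
    [0,0,1],
    [0,0,1],
    [0,0,1],
    [0,0,1],
  ],
  gripper=[-1,-1,-1,-1,-1,-1,-1,-1],
)

```text
time: 10.3
tool_pos: [0.4094, -0.0513, 0.2774]
ee_rot: [2.736, -0.389, 1.048]
wrist_force: [-0.5, -0.9, -6.7]
width: 0.0426
finger_force: 29.9
```

```bash
python3 st.py
```

```text
10.3 [-0.368 -0.334  2.047  0.35   0.977  0.105] [ 0.4094 -0.0513  0.2774] axial 0.01886796386630349 f [-0.5 -0.9 -6.7] axf -5.3439458898588414 [ 0.47 -0.74 -0.16]
dist 0.019 T [[-0.04, 0.03, 0.47]] 
W [-0.042, 0.012, -8.036]
[(0.65, [0.745, 0.023, 0.001]), (0.59, [0.518, -0.03, 0.001]), (0.57, [0.332, -0.338, -0.0]), (0.34, [0.523, -0.028, 0.079])]
```

Request:
play_rows(
  translation=[
    [0,0,0],
    [0,0,-0.01],
    [0,0,-0.01],
    [0,0,-0.01],
    [0,0,-0.01],
    [0,0,-0.01],
    [0,0,-0.01],
    [0,0,-0.01],
  ],
  twist=[
    [0,0,-1],
    [0,0,-1],
    [0,0,-1],
    [0,0,-1],
    [0,0,-1],
    [0,0,-1],
    [0,0,-1],
    [0,0,-1],
  ],
  gripper=[-1,-1,-1,-1,-1,-1,-1,-1],
)

```text
time: 11.2
tool_pos: [0.4078, -0.0516, 0.2795]
ee_rot: [2.588, 0.002, 1.776]
wrist_force: [-1.5, -0.2, -6.1]
width: 0.0421
finger_force: 29.9
```

Request:
play_rows(
  translation=[
    [0,0,-0.01],
    [0,0,-0.01],
    [0,0,-0.02],
    [0,0,-0.02],
    [0,0,-0.02],
    [0,0,-0.02],
    [0,0,-0.02],
    [0,0,-0.02],
  ],
  twist=[
    [0,0,1],
    [0,0,1],
    [0,0,1],
    [0,0,1],
    [0,0,1],
    [0,0,1],
    [0,0,1],
    [0,0,1],
  ],
  gripper=[-1,-1,-1,-1,-1,-1,-1,-1],
)

```text
time: 12.0
tool_pos: [0.4061, -0.0524, 0.287]
ee_rot: [2.729, -0.391, 1.051]
wrist_force: [0.0, 0.5, -1.9]
width: 0.042
finger_force: 30.0
```

```bash
python3 st.py
```

```text
12.0 [-0.376 -0.353  2.041  0.35   0.997  0.104] [ 0.4061 -0.0524  0.287 ] axial 0.02883719706554108 f [ 0.   0.5 -1.9] axf -1.6744781117714436 [ 0.3  -0.25 -0.02]
dist 0.029 T [[-0.07, -0.01, 0.72]] 
W [0.025, 0.005, -8.021]
[(0.95, [0.518, -0.03, -0.0]), (0.87, [0.335, -0.336, -0.002]), (0.81, [0.75, 0.023, -0.002])]
```

Request:
play_rows(
  translation=[
    [0,0,-0.25],
    [0,0,-0.25],
    [0,0,-0.25],
    [0,0,-0.25],
    [0,0,-0.25],
    [0,0,-0.25],
    [0,0,0],
  ],
  twist=[
    [0,0,0],
    [0,0,0],
    [0,0,0],
    [0,0,0],
    [0,0,0],
    [0,0,0],
    [0,0,0],
  ],
  gripper=[-1,-1,-1,-1,-1,-1,-1],
)

```text
time: 12.8
tool_pos: [0.3744, -0.059, 0.339]
ee_rot: [2.727, -0.39, 1.052]
wrist_force: [0.4, -0.3, -0.4]
width: 0.0425
finger_force: 30.0
```

```bash
cat >> h.py <<'E'
TRAY=np.array([.480,.261,0])
def down(r,extra=0):
    z=r.apply([0,0,1]); ax=np.cross(z,[0,0,-1]); ang=np.arctan2(np.linalg.norm(ax),-z[2]); ax/=max(np.linalg.norm(ax),1e-9)
    return R.from_euler('z',extra)*R.from_rotvec(ax*ang)*r
E
python3 - <<'E'
from h import *
p,r,o=cur(); print(p.round(3),o["joint_positions"].round(3),o["wrist_force"].round(1))
Rt=down(r); print(Rt.as_euler('xyz'))
plan(TRAY+[0,0,.29],Rt,12)
E
```

```text
[ 0.374 -0.059  0.339] [-0.434 -0.47   2.011  0.349  1.153  0.099] [ 0.4 -0.3 -0.4]
[3.14159265 0.         0.96849733]
dist 0.3405 T [[0.6, -0.27, 0.27], [0.61, -0.26, 0.26], [0.61, -0.25, 0.25], [0.62, -0.25, 0.23], [0.63, -0.24, 0.22], [0.64, -0.23, 0.21], [0.64, -0.23, 0.19], [0.65, -0.22, 0.18], [0.66, -0.21, 0.16], [0.66, -0.21, 0.15], [0.67, -0.2, 0.13], [0.67, -0.2, 0.12]] 
W [0.327, -0.334, -0.0]
```

Request:
play_rows(
  translation=[
    [0.6,-0.27,0.27],
    [0.61,-0.26,0.26],
    [0.61,-0.25,0.25],
    [0.62,-0.25,0.23],
    [0.63,-0.24,0.22],
    [0.64,-0.23,0.21],
    [0.64,-0.23,0.19],
    [0.65,-0.22,0.18],
  ],
  twist=[
    [0.33,-0.33,0],
    [0.33,-0.33,0],
    [0.33,-0.33,0],
    [0.33,-0.33,0],
    [0.33,-0.33,0],
    [0.33,-0.33,0],
    [0.33,-0.33,0],
    [0.33,-0.33,0],
  ],
  gripper=[-1,-1,-1,-1,-1,-1,-1,-1],
)

```text
time: 13.6
tool_pos: [0.4448, 0.1561, 0.3044]
ee_rot: [3.017, -0.134, 0.979]
wrist_force: [0.2, 0.2, 0.5]
width: 0.0421
finger_force: 30.0
```

Request:
play_rows(
  translation=[
    [0.66,-0.21,0.16],
    [0.66,-0.21,0.15],
    [0.67,-0.2,0.13],
    [0.67,-0.2,0.12],
    [0,0,0],
    [0,0,0],
  ],
  twist=[
    [0.33,-0.33,0],
    [0.33,-0.33,0],
    [0.33,-0.33,0],
    [0.33,-0.33,0],
    [0,0,0],
    [0,0,0],
  ],
  gripper=[-1,-1,-1,-1,-1,-1],
)

```text
time: 14.2
tool_pos: [0.4799, 0.2617, 0.2885]
ee_rot: [-3.135, -0.003, 0.972]
wrist_force: [-0.1, -0.1, -0.7]
width: 0.043
finger_force: 30.0
```

```bash
python3 - <<'E'
from h import *
p,r,o=cur(); print(p.round(3),o["joint_positions"].round(3),o["wrist_force"].round(1))
plan(TRAY+[0,0,.29],down(r),1)
im=robot.snapshot("wrist"); b=np.ascontiguousarray(im[:,:,::-1])
print([(round(d["score"],2),[round(v,3) for v in d["centre"]]) for d in robot.spot_point("tray","wrist")])
m=R.from_euler('z',.2).apply([[-.065,-.065,.014],[.065,-.065,.014],[.065,.065,.014],[-.065,.065,.014]])+TRAY
cv2.polylines(b,[proj("wrist",m).astype(int).reshape(-1,1,2)],True,(0,0,255),1)
for u in proj("wrist",[p+r.apply([0,0,.213])]): cv2.circle(b,tuple(int(v) for v in u),3,(0,255,0),-1)
s=robot.snapshot("scene")[:,:,::-1]; s=cv2.resize(s[60:300,200:460],(416,384))
cv2.imwrite("pics/w3.png",cv2.resize(np.hstack([b,s]),None,fx=.85,fy=.85))
E
```

```text
[0.48  0.262 0.288] [0.394 0.132 1.555 0.007 1.456 0.992] [-0.1 -0.1 -0.7]
dist 0.0017 T [[-0.01, 0.01, -0.04]] 
W [-0.069, -0.03, 0.0]
[(0.81, [0.485, 0.261, -0.001])]
```

View pics/w3.png

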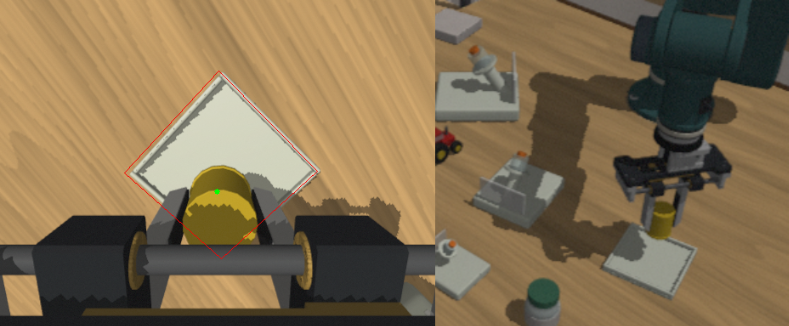

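The wrist view shows the tray outline matching and the cup held upright over its middle, at about (217,190). The light stands in its place with the orange switch uncovered. Now I lower the cup.

Request:
play_rows(
  translation=[
    [0,0,0.3],
    [0,0,0.4],
    [0,0,0.4],
    [0,0,0.3],
    [0,0,0.15],
    [0,0,0],
    [0,0,0],
  ],
  twist=[
    [-0.07,-0.03,0],
    [0,0,0],
    [0,0,0],
    [0,0,0],
    [0,0,0],
    [0,0,0],
    [0,0,0],
  ],
  gripper=[-1,-1,-1,-1,-1,-1,-1],
)

```text
time: 15.05
tool_pos: [0.4801, 0.2617, 0.2279]
ee_rot: [3.141, -0.002, 0.971]
wrist_force: [0.7, -0.1, -1.1]
width: 0.0421
finger_force: 30.0
```

Request:
play_rows(
  translation=[
    [0,0,0.05],
    [0,0,0.05],
    [0,0,0],
  ],
  twist=[
    [0,0,0],
    [0,0,0],
    [0,0,0],
  ],
  gripper=[-1,-1,-1],
)

```text
time: 15.35
tool_pos: [0.4799, 0.2617, 0.2234]
ee_rot: [3.141, -0.002, 0.971]
wrist_force: [0.0, -0.8, 0.5]
width: 0.042
finger_force: 30.0
```

Request:
play_rows(
  translation=[
    [0,0,0.03],
    [0,0,0.03],
    [0,0,0.03],
    [0,0,0],
  ],
  twist=[
    [0,0,0],
    [0,0,0],
    [0,0,0],
    [0,0,0],
  ],
  gripper=[-1,-1,-1,-1],
)

```text
time: 15.75
tool_pos: [0.4798, 0.2617, 0.2195]
ee_rot: [3.141, -0.001, 0.971]
wrist_force: [-0.4, -0.3, -0.5]
width: 0.0424
finger_force: 30.0
```

Request:
play_rows(
  translation=[
    [0,0,0.03],
    [0,0,0.02],
    [0,0,0],
  ],
  twist=[
    [0,0,0],
    [0,0,0],
    [0,0,0],
  ],
  gripper=[-1,-1,-1],
)

```text
time: 16.05
tool_pos: [0.48, 0.2618, 0.2181]
ee_rot: [3.141, -0.002, 0.971]
wrist_force: [-1.1, 0.1, 0.5]
width: 0.0423
finger_force: 30.0
```

Request:
play_rows(
  translation=[
    [0,0,0.03],
    [0,0,0.02],
    [0,0,0],
  ],
  twist=[
    [0,0,0],
    [0,0,0],
    [0,0,0],
  ],
  gripper=[-1,-1,-1],
)

```text
time: 16.35
tool_pos: [0.48, 0.2618, 0.218]
ee_rot: [3.141, -0.002, 0.971]
wrist_force: [-3.7, -2.9, 9.8]
width: 0.0423
finger_force: 30.1
```

Request:
play_rows(
  translation=[
    [0,0,-0.04],
    [0,0,0],
    [0,0,0],
    [0,0,0],
    [0,0,0],
  ],
  twist=[
    [0,0,0],
    [0,0,0],
    [0,0,0],
    [0,0,0],
    [0,0,0],
  ],
  gripper=[-1,0.4,0.4,0.4,0.4],
)

```text
time: 16.85
tool_pos: [0.4799, 0.2617, 0.217]
ee_rot: [3.141, -0.001, 0.971]
wrist_force: [0.3, -0.7, -0.8]
width: 0.0655
finger_force: 0.0
```

Request:
play_rows(
  translation=[
    [0,0,-0.3],
    [0,0,-0.6],
    [0,0,-0.8],
    [0,0,-0.8],
    [0,0,-0.5],
    [0,0,0],
  ],
  twist=[
    [0,0,0],
    [0,0,0],
    [0,0,0],
    [0,0,0],
    [0,0,0],
    [0,0,0],
  ],
  gripper=[0.4,0.4,0.4,0.4,0.4,0.4],
)

```text
time: 17.45
tool_pos: [0.4805, 0.2619, 0.3425]
ee_rot: [3.136, -0.009, 0.971]
wrist_force: [-1.1, 0.2, 0.6]
width: 0.0654
finger_force: 0.0
```

```bash
python3 - <<'E'
from h import *
p,r,o=cur(); print(p.round(3),o["joint_positions"].round(3),o["width"])
s=robot.snapshot("scene")[:,:,::-1]; t=robot.snapshot("top")[:,:,::-1]
for c in("scene","top"):
  for n in("cup","tray","light","switch_top","light_seat"):
    print(c,n,[(round(d["score"],2),[round(v,3) for v in d["centre"]]) for d in robot.spot_point(n,c)])
cv2.imwrite("pics/s4.png",np.hstack([cv2.resize(s[120:300,200:400],(420,378)),cv2.resize(overlay("top",t,SEAT[0]-.0117,SEAT[1]-.0024,.2,4,220,155,90,95),(360,378))]))
plan(SEAT+A*.33,Rst(.8),14)
E
```

```text
[0.48  0.262 0.343] [0.395 0.098 1.483 0.    1.55  0.995] 0.06541925095350931
scene cup [(0.79, [0.48, 0.262, -0.0]), (0.42, [0.527, -0.253, -0.004])]
scene tray [(0.77, [0.481, 0.26, -0.004])]
scene light [(0.67, [0.518, -0.031, -0.002]), (0.65, [0.747, 0.023, -0.001]), (0.58, [0.333, -0.339, 0.0])]
scene switch_top [(0.58, [0.748, 0.022, 0.076]), (0.52, [0.514, -0.033, 0.11]), (0.51, [0.339, -0.343, 0.149])]
scene light_seat [(0.58, [0.317, -0.327, 0.108])]
top cup [(0.65, [0.48, 0.261, 0.006])]
top tray [(0.81, [0.478, 0.261, 0.001])]
top light [(0.77, [0.749, 0.021, -0.001]), (0.72, [0.517, -0.029, -0.001]), (0.65, [0.334, -0.338, -0.004])]
top switch_top [(0.6, [0.51, -0.029, 0.108]), (0.45, [0.34, -0.346, 0.142])]
top light_seat [(0.85, [0.748, 0.016, 0.053]), (0.67, [0.525, -0.029, 0.081]), (0.6, [0.317, -0.326, 0.106])]
dist 0.348 T [[-0.6, 0.15, -0.04], [-0.6, 0.15, -0.06], [-0.6, 0.15, -0.07], [-0.6, 0.15, -0.08], [-0.59, 0.16, -0.09], [-0.59, 0.16, -0.11], [-0.59, 0.16, -0.12], [-0.58, 0.17, -0.13], [-0.58, 0.17, -0.14], [-0.58, 0.17, -0.15], [-0.57, 0.18, -0.17], [-0.57, 0.18, -0.18], [-0.56, 0.19, -0.19], [-0.56, 0.19, -0.2]] 
W [-0.278, 0.286, -0.0]
```

View pics/s4.png

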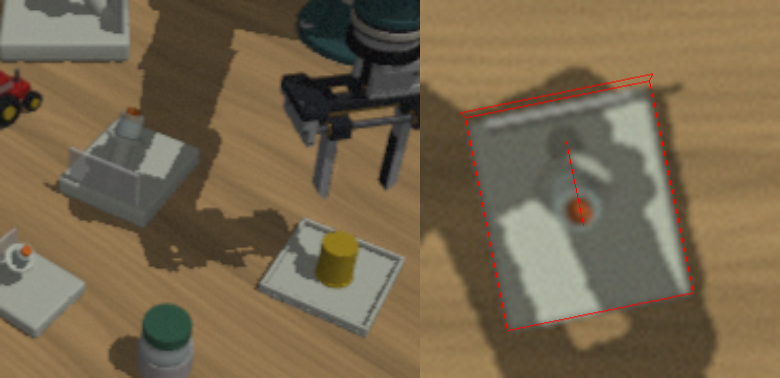

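The left view shows the cup standing mouth-down mid-tray at about (337,260). In the top view at right, the light lies on its outline and the orange switch is at about (580,210), on the modelled axis. Next I go above the switch with the fingers shut.

Request:
play_rows(
  translation=[
    [-0.6,0.15,-0.04],
    [-0.6,0.15,-0.06],
    [-0.6,0.15,-0.07],
    [-0.6,0.15,-0.08],
    [-0.59,0.16,-0.09],
    [-0.59,0.16,-0.11],
    [-0.59,0.16,-0.12],
    [-0.58,0.17,-0.13],
  ],
  twist=[
    [-0.28,0.29,0],
    [-0.28,0.29,0],
    [-0.28,0.29,0],
    [-0.28,0.29,0],
    [-0.28,0.29,0],
    [-0.28,0.29,0],
    [-0.28,0.29,0],
    [-0.28,0.29,0],
  ],
  gripper=[0.4,0.4,-1,-1,-1,-1,-1,-1],
)

```text
time: 18.85
tool_pos: [0.4098, 0.0751, 0.3507]
ee_rot: [2.911, -0.233, 0.998]
wrist_force: [-0.9, -0.6, 0.0]
width: 0.0215
finger_force: 0.0
```

Request:
play_rows(
  translation=[
    [-0.58,0.17,-0.14],
    [-0.58,0.17,-0.15],
    [-0.57,0.18,-0.17],
    [-0.57,0.18,-0.18],
    [-0.56,0.19,-0.19],
    [-0.56,0.19,-0.2],
    [0,0,0],
    [0,0,0],
  ],
  twist=[
    [-0.28,0.29,0],
    [-0.28,0.29,0],
    [-0.28,0.29,0],
    [-0.28,0.29,0],
    [-0.28,0.29,0],
    [-0.28,0.29,0],
    [0,0,0],
    [0,0,0],
  ],
  gripper=[-1,-1,-1,-1,-1,-1,-1,-1],
)

```text
time: 19.65
tool_pos: [0.3578, -0.0639, 0.36]
ee_rot: [2.727, -0.397, 1.053]
wrist_force: [-1.1, 0.6, 0.7]
width: 0.0
finger_force: 0.0
```

```bash
python3 - <<'E'
from h import *
p,r,o=cur(); print(p.round(3),o["joint_positions"].round(3),o["width"])
plan(SEAT+A*.33,Rst(.8),1); plan(SEAT+A*.264,Rst(.8),2,(SEAT+A*.33,Rst(.8)))
im=robot.snapshot("wrist"); b=np.ascontiguousarray(im[:,:,::-1])
print([(round(d["score"],2),[round(v,3) for v in d["centre"]]) for d in robot.spot_point("switch_top","wrist")])
cv2.circle(b,tuple(int(v) for v in proj("wrist",[SEAT+A*.035])[0]),2,(0,255,0),-1)
cv2.imwrite("pics/w5.png",b)
E
```

```text
[ 0.358 -0.064  0.36 ] [-0.477 -0.519  1.999  0.366  1.226  0.077] 4.237294166222437e-05
dist 0.001 T [[0.02, 0.02, 0.0]] 
W [0.038, -0.06, -0.028]
dist 0.066 T [[-0.0, -0.0, 0.82], [-0.0, -0.0, 0.82]] 
W [0.0, 0.0, 0.0]
[(0.84, [0.511, -0.031, 0.113]), (0.59, [0.749, 0.028, 0.075])]
```

View pics/w5.png

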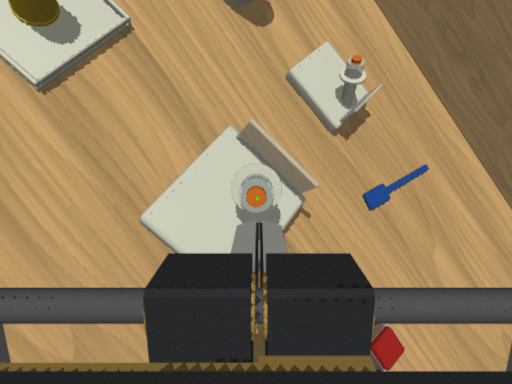

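The modelled switch point lies on the orange button at (257,198). I'll advance along the stem.

Request:
play_rows(
  translation=[
    [0.02,0.02,0.5],
    [0,0,0.7],
    [0,0,0.6],
    [0,0,0.3],
    [0,0,0.1],
    [0,0,0],
    [0,0,0],
  ],
  twist=[
    [0.04,-0.06,0],
    [0,0,0],
    [0,0,0],
    [0,0,0],
    [0,0,0],
    [0,0,0],
    [0,0,0],
  ],
  gripper=[-1,-1,-1,-1,-1,-1,-1],
)

```text
time: 20.45
tool_pos: [0.405, -0.0536, 0.2867]
ee_rot: [2.731, -0.391, 1.054]
wrist_force: [-0.3, -0.6, -0.6]
width: 0.0002
finger_force: 0.0
```

```bash
python3 - <<'E'
from h import *
plan(SEAT+A*.234,Rst(.8),1); print(cur()[2]["wrist_force"])
E
```

```text
dist 0.0084 T [[-0.03, -0.01, 0.21]] 
W [-0.0, -0.014, 0.005]
[-0.25051955 -0.62086937 -0.64754573]
```

Request:
play_rows(
  translation=[
    [-0.03,-0.01,0.1],
    [0,0,0.08],
    [0,0,0.05],
    [0,0,0.04],
    [0,0,0],
  ],
  twist=[
    [0,0,0],
    [0,0,0],
    [0,0,0],
    [0,0,0],
    [0,0,0],
  ],
  gripper=[-1,-1,-1,-1,-1],
)

```text
time: 20.95
tool_pos: [0.4096, -0.0538, 0.2766]
ee_rot: [2.731, -0.391, 1.053]
wrist_force: [-2.5, 0.5, 2.4]
width: 0.0002
finger_force: 1.8
```

```bash
python3 - <<'E'
from h import *
plan(SEAT+A*.234,Rst(.8),1); print(cur()[2]["wrist_force"]@A,cur()[2]["wrist_force"])
E
```

```text
dist 0.0027 T [[0.01, 0.0, -0.07]] 
W [0.002, -0.007, -0.008]
3.307198104325348 [-2.52798804  0.48164999  2.41131338]
```

Contact, with about 3 N of axial force. I'll press further until the force rises past the 5 N stop.

Request:
play_rows(
  translation=[
    [0,0,0.05],
    [0,0,0.03],
    [0,0,0],
  ],
  twist=[
    [0,0,0],
    [0,0,0],
    [0,0,0],
  ],
  gripper=[-1,-1,-1],
)

```text
time: 21.25
tool_pos: [0.4108, -0.0536, 0.2754]
ee_rot: [2.731, -0.389, 1.054]
wrist_force: [-16.9, -1.7, 14.6]
width: 0.0003
finger_force: 10.6
```

```bash
python3 - <<'E'
from h import *
plan(SEAT+A*.234,Rst(.8),1); print(cur()[2]["wrist_force"]@A,cur()[2]["wrist_force"])
E
```

```text
dist 0.0043 T [[0.01, -0.01, -0.11]] 
W [-0.003, 0.003, 0.011]
21.318080441016576 [-16.87473982  -1.66207506  14.59643868]
```

The force is 21 N, so the switch is on its stop. I'll back off along the stem.

Request:
play_rows(
  translation=[
    [0,0,-0.1],
    [0,0,-0.2],
    [0,0,-0.5],
    [0,0,-0.7],
    [0,0,-0.7],
    [0,0,0],
    [0,0,0],
  ],
  twist=[
    [0,0,0],
    [0,0,0],
    [0,0,0],
    [0,0,0],
    [0,0,0],
    [0,0,0],
    [0,0,0],
  ],
  gripper=[-1,-1,-1,-1,-1,-1,-1],
)

```text
time: 21.95
tool_pos: [0.3653, -0.0628, 0.3479]
ee_rot: [2.731, -0.391, 1.052]
wrist_force: [0.1, -0.0, -0.4]
width: 0.0001
finger_force: 0.0
```

```bash
python3 - <<'E'
from h import *
s=robot.snapshot("scene")[:,:,::-1]; t=robot.snapshot("top")
for c in("scene","top"):
  for n in("cup","light","switch_top","tractor","jar","spoon"):
    print(c,n,[(round(d["score"],2),[round(v,3) for v in d["centre"]]) for d in robot.spot_point(n,c)])
cv2.imwrite("pics/s6.png",cv2.resize(s[60:310,130:430],(720,600)))
E
```

```text
scene cup [(0.9, [0.478, 0.259, 0.001]), (0.63, [0.53, -0.255, -0.002])]
scene light [(0.89, [0.334, -0.339, -0.003]), (0.63, [0.518, -0.031, -0.001]), (0.59, [0.745, 0.025, -0.003])]
scene switch_top [(0.57, [0.338, -0.345, 0.149]), (0.48, [0.747, 0.023, 0.076]), (0.4, [0.514, -0.035, 0.112])]
scene tractor [(0.94, [0.526, -0.253, -0.002])]
scene jar [(0.58, [0.719, 0.2, -0.003]), (0.45, [0.513, -0.036, 0.111])]
scene spoon [(0.7, [0.76, -0.156, 0.003])]
top cup [(0.61, [0.485, 0.261, 0.006])]
top light [(0.98, [0.518, -0.029, -0.001]), (0.96, [0.33, -0.337, 0.003]), (0.7, [0.752, 0.023, 0.001])]
top switch_top [(0.44, [0.339, -0.344, 0.146]), (0.4, [0.509, -0.029, 0.108])]
top tractor [(0.76, [0.525, -0.252, -0.003])]
top jar [(0.67, [0.714, 0.206, -0.0])]
top spoon [(0.6, [0.761, -0.154, 0.002])]
```

View pics/s6.png

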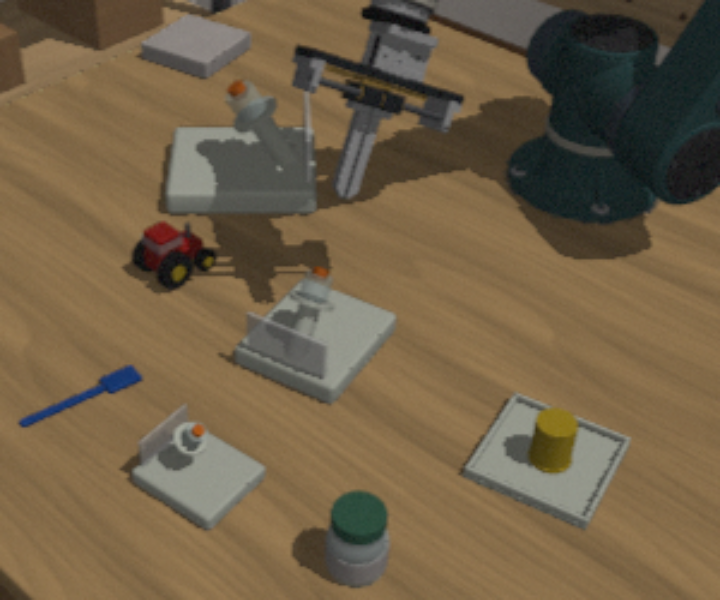

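The cup stands in the tray at (553,440), and the light is in place with its switch out at (320,272). The tractor, jar and spoon are unmoved and the robot is clear, so I'll hand it in.

```bash
python3 -c "
from bench import robot
print(robot.close_job())"
```

```text
the job is handed in; nothing more can be done
None
```

I twisted the cup off and stood it mouth-down in the tray, then pressed the switch to its stop (21 N) and released it. The last pictures show the light, jar, spoon and tractor unmoved. I handed the job in at about 23 s; it returned no verdict.

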